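Let the specimen case's lid down on the back of the fingers

ROBOT

A 6-joint arm with a two-finger parallel gripper is mounted at the origin on the work surface. World frame = base frame: x ahead of the robot, y to its left, z up, the work surface at z = 0. Lengths are in m, angles in rad, forces in N, time in s.
With the tool pointing down it reaches from about 0.375 to 0.975 m from the base axis. Payload 3.8 kg.
Tool frame: the origin (TCP) lies on the centre line of the jaws, within the pads' length; the fingertips stand 14 mm ahead of it and the grasp point (between the pads) lies 5 mm behind it (bot.finger_overhang is the distance from the TCP to the fingertips, in m); y points along the fingers, x is the direction in which the jaws open and shut, and the axes are right-handed (so a half turn about y gives the same grasp; the last joint's range is limited). The gripper opens to 85 mm and grips with 20 to 120 N. Pads are 22 mm wide; open, the fingers measure 114 mm over their backs; the gripper's body (76 mm by 85 mm) begins 54 mm behind the grasp point. The pads swing forward as they close: fully open they stand 13 mm farther back than shut.
Start: joints at [-1.347, 0.264, 1.604, -0, 1.274, -0.037], TCP at [0.174, -0.652, 0.245] pointing down, gripper open.
Joint ranges: [-2.63, 2.63], [-0.94, 2.18], [0.31, 2.57], [-1.31, 4.45], [0, 2.66], [-2.55, 2.55]. Speed limits (rad/s): [2.57, 2.57, 3.14, 3.14, 3.14, 3.14].

INTERFACE

Orientations are given as a rotation vector (axis times angle).
In Python, from workcell import readout, read_camera, bot, spotter gives the robot as it stands.
- The arm moves only by the tool jog_arm, never from a script. Its argument "increments" is a list of rows, each a list of 7 numbers: the shift along the tool's x, y, z in m, then the turn, a rotation vector about the tool's x, y, z in rad, then the opening, from 0 (shut) to 1 (fully open). A call has 1 to 10 rows; each row shifts and turns the pose as measured when the row begins, along the tool's axes as they then stand; what a row does not reach is not made up. A row lasts 1/8 s, in which the tool goes at most 62.5 mm and 10.7 degrees, less where a joint would pass 70% of its speed; a pose out of reach is approached as far as the arm can. A call with a gripper value outside its range is refused whole. The fingers move at their own pace and stop on an object; "force" is the grip in N (left out, the last holds). Time passes only in rows, so rows that do not move let the fingers close. It gives the time, the measured TCP pose, the force and the opening at its end, in the units of the state.
- readout.read_state(): the state, without advancing time (a new reading comes with each control period).
- read_camera(name): name is "scene" or "top" or "wrist"; returns a dict with "img" (384x512x3 uint8, blue, green, red), "range_z" (384x512 float32, m along the optical axis (not along the pixel's ray), 0 where there is no reading), "fx", "fy", "cx", "cy" (pixels), "distortion" ([k1, k2, p1, p2, k3] as OpenCV has them; the pictures are not rectified), "world_from_camera" (4x4, takes a point from camera to world coordinates). Camera axes: x right, y down, z forward; pixel columns grow to the right and rows downward; lengths in m; the calibration is good to about 2 mm. A picture is of the moment at which its call begins.
- bot.finish_job(): hands the job in, once; it reports no verdict.
Trained networks look in a picture, given as the dict that the camera call returned (one of the last four; its "shot" number tells which), for a name from the list of things; names that differ only in an ending like _2 or _b are one class to them, and where a whole thing is asked for, a point or a joint stands for the part that bears it (a point fixed in the world has none). Each returns a list of dicts, best first, with "p" (0 to 1); they miss things now and then, are a little off and sometimes report something else, mostly with a low value. They report only what shows in the picture. A call takes as long as a camera call.
- spotter.masks_of(picture, thing): "mask" (384x512 bool, what is visible of it) and "location" ([column, row] in pixels, amid what is visible of it).
- spotter.spot_point(picture, thing): "location" ([column, row] in pixels: a listed point, or the origin of a listed thing).
The state is a dict: "time": time; "q": joint angles; "joint_vel": joint speeds; "joint_torque": joint torques, N m; "tool_pos": TCP position; "tcp_rot": TCP orientation; "wrist_force": force on the tool from outside, world axes, zero at the start; "torque": the same for the moment, N m; "width": opening from 0.0 (shut) to 1.0 (fully open).
Only numpy, scipy, OpenCV 4.12 (cv2) and the standard library are available. Lean on these libraries where they do the work, as an engineer would, in place of code of your own. Each camera call takes 0.05 s, during which the arm holds its last target. There are 200 camera calls.

TASK

The lid of the wooden specimen case stands open, leaning back past upright: tip it towards you with the fingers from behind until it falls by itself, catch it from below on the outside of the fingers before it is down, and with it resting there lower it gently until it is fully shut, without a clap. Do not pinch or grip the lid, leave the jar, the brush pot, the pebble and the charcoal where they are, and finish clear of everything.

Things in the scene. Friction and masses are not known exactly. Their poses are not given: they have to be found in the camera images.
- lid (a joint): lid hinge, rad. 0 = fully shut; pi/2 upright; 1.75 = stop, leaning back. Balances near 1.49, falls shut by itself below 1.45. Viscous hinge (0.55 N m s/rad; lid 0.4 kg, +-15%): no coasting, a few N at its edge move it. Let go, it takes about 3 s from 1.35 to 0.8, then 1.7 s to shut, clapping at 0.5 to 0.65 rad/s; shut at under 0.4 rad/s it does not clap.
- lid_hinge (a point): point on the hinge axis, at the middle of its length, at the top of the case's far wall (100 mm above the table). The axis lies along the case's y. Attitude turns with the lid.
- lid_edge (a point): middle of the free edge, underside corner. The lid is a flat board 160 mm (hinge to edge) x 220 x 13 thick. At joint value q this point is, in the case's axes, at hinge + (-160 cos q, 0, 160 sin q) mm; the outer face is 13 mm from it along (sin q, 0, cos q). Shut, the edge overhangs the case's near wall by 30 mm: a lip 100 mm above the table, free below and in front.
- case: dark wooden specimen case, open on top with six compartments of stones, 130 mm (x) by 220 mm (y) by 100 mm high, fixed to the table. Origin: centre of its underside. Its x points from its near wall (robot's side, where the lid's free edge closes) to its far wall (hinge side); z up.
- jar: closed glass paint jar with black cap, 60 mm wide, 85 mm high, beside the case; origin at the centre of its underside. A bystander.
- pot: terracotta pot, 80 mm wide at the rim, 90 mm high, with paint brushes up to about 200 mm, beside the case; origin at the centre of its underside. A bystander.
- pebble: grey pebble, 52 mm wide, 26 mm high, near a front corner of the case; origin at the centre of its underside. A bystander.
- charcoal: stick of black charcoal, 90 by 24 by 22 mm, near the other front corner of the case; origin at the centre of its underside. A bystander.

How it is judged:
By the outcome, as a careful person would: the job done as asked, in the order asked, and still so for the second after the job is handed in, with the robot touching nothing.
It also fails if it takes over 56 s, if anything falls off the work surface, if the arm or the gripper's body presses on something with over 40 N, if the wrist force passes 120 N, or if a joint passes its speed limit or range.

## Working session

There is one attempt and no reset: what is moved stays moved. The work goes in short steps, Python scripts to look and compute and a tool call to move; the robot and the scene stay as the last step left them, time stands still between calls to the robot, and variables do not carry over. Pictures are saved under pics/ and viewed, about 8 in all and at most 12, crops included, and the job is handed in when it is done.

Besides the shell and the picture viewer there is one more tool, called as name(argument=value, ...) on one line, values as JSON. jog_arm: Moves the arm, as the interface text tells. Its arguments: {"type":"object","properties":{"increments":{"type":"array"},"force":{"type":"number"}},"required":["increments"]}

```bash
mkdir -p pics; ls; cat > h.py <<'E'
import numpy as np, cv2
from workcell import readout, read_camera, bot, spotter
from scipy.spatial.transform import Rotation as R
def und(p,uv):
    K=np.array([[p['fx'],0,p['cx']],[0,p['fy'],p['cy']],[0,0,1]])
    return cv2.undistortPoints(np.array(uv,float).reshape(-1,1,2),K,np.array(p['distortion'],float)).reshape(-1,2)
def pts(p,uv):
    uv=np.array(uv,float).reshape(-1,2); n=und(p,uv); i=uv.round().astype(int)
    z=p['range_z'][i[:,1].clip(0,383),i[:,0].clip(0,511)]
    c=np.c_[n*z[:,None],z]; T=p['world_from_camera']; w=c@T[:3,:3].T+T[:3,3]
    w[z==0]=np.nan; return w
def mpts(p,m):
    v,u=np.nonzero(m); w=pts(p,np.c_[u,v]); return w[~np.isnan(w[:,0])]
E
python3 - <<'E'
from h import *
ims=[]
for c in ['scene','top']:
    p=read_camera(c); ims.append(p['img'])
    print(c,p['world_from_camera'][:3,3].round(3))
    for t in ['lid_hinge','lid_edge','case']:
        r=spotter.spot_point(p,t)
        for d in r[:2]: print(t,round(d['p'],2),np.round(d['location'],1),pts(p,d['location']).round(3))
    for t in ['lid','case','jar','pot','pebble','charcoal']:
        r=spotter.masks_of(p,t)
        if r:
            d=r[0];w=mpts(p,d['mask']); print(t,round(d['p'],2),np.round(d['location']),len(w),np.percentile(w,[2,50,98],axis=0).round(3).tolist())
            np.save(f'{c}_{t}.npy',w)
cv2.imwrite('pics/a.png',cv2.resize(np.vstack(ims),(450,600*450//450)) if 0 else np.hstack([cv2.resize(i,(400,300)) for i in ims]))
print(readout.read_state())
E
```

```text
pics
scene [ 1.019 -0.412  0.826]
lid_hinge 0.86 [286.6 205.9] [[0.65  0.035 0.11 ]]
lid_edge 0.83 [295.3 169.9] [[0.671 0.027 0.256]]
case 0.56 [263.6 211.8] [[ 0.647 -0.041  0.149]]
lid 0.92 [286. 188.] 2885 [[0.638, -0.076, 0.109], [0.665, 0.018, 0.204], [0.688, 0.132, 0.259]]
case 0.96 [272. 200.] 6118 [[0.503, -0.075, 0.005], [0.644, 0.01, 0.101], [0.686, 0.149, 0.258]]
jar 0.63 [337. 179.] 642 [[0.615, 0.236, 0.003], [0.648, 0.25, 0.06], [0.669, 0.289, 0.087]]
pot 0.77 [199. 248.] 1588 [[0.48, -0.222, 0.0], [0.594, -0.184, 0.081], [0.627, -0.114, 0.189]]
pebble 0.78 [183. 218.] 192 [[0.415, -0.2, 0.013], [0.438, -0.143, 0.023], [0.549, -0.123, 0.175]]
charcoal 0.69 [296. 157.] 171 [[0.456, 0.243, 0.003], [0.488, 0.251, 0.021], [0.523, 0.27, 0.026]]
top [0.341 0.041 1.113]
lid_hinge 0.66 [255.3 146.1] [[0.637 0.035 0.118]]
lid_edge 0.89 [257.9 109.3] [[0.666 0.033 0.258]]
lid_edge 0.26 [331.6 248.3] [[ 0.432 -0.141  0.027]]
case 0.86 [251.9 187.3] [[0.565 0.04  0.036]]
lid 0.68 [258. 128.] 4982 [[0.625, -0.072, 0.102], [0.653, 0.032, 0.2], [0.683, 0.137, 0.258]]
case 0.63 [251. 
[... 442 characters left out ...]
.022], [0.539, 0.269, 0.026]]
{'time': 1.0, 'q': array([-1.34690037e+00,  2.63914823e-01,  1.60400811e+00, -3.02911186e-05,
        1.27371300e+00, -3.68863401e-02]), 'joint_vel': array([ 1.03733936e-04,  1.22468548e-03,  4.95173606e-05,  3.18267326e-04,
       -7.29941459e-04, -1.56596120e-04]), 'joint_torque': array([-2.44463576e-03, -5.15085196e+01, -3.67740083e+01, -1.02848073e-04,
        7.69660073e-04, -6.74272457e-06]), 'tool_pos': array([ 0.1740343 , -0.65216429,  0.24526534]), 'tcp_rot': array([-1.32134232,  1.0150069 , -1.01492058]), 'wrist_force': array([ 0.31744726, -0.41134517, -0.12604221]), 'torque': array([ 0.01852408,  0.01573361, -0.02011148]), 'width': 1.0013859448988283}
```

View pics/a.png

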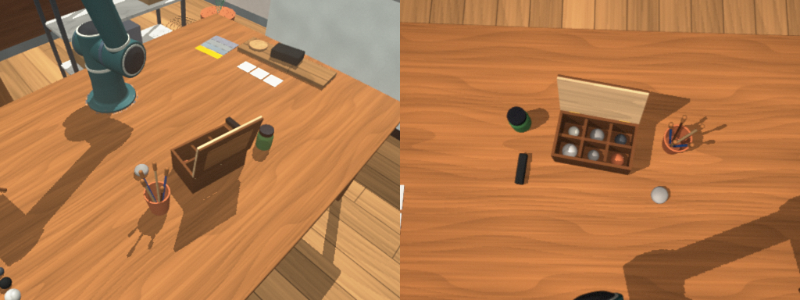

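```bash
python3 - <<'E'
from h import *
from scipy.optimize import least_squares
s=readout.read_state(); print('R',R.from_rotvec(s['tcp_rot']).as_matrix().round(3).tolist(), bot.finger_overhang,[a for a in dir(bot) if a[0]!='_'])
for c in ['top','scene']:
    w=np.load(f'{c}_lid.npy')
    for k in range(4):
        m=w.mean(0); n=np.linalg.svd(w-m,full_matrices=0)[2][2]; d=(w-m)@n; w=w[abs(d)<max(.003,2*d.std()*.7)]
    n*=np.sign(n[0]); print(c,'n',n.round(3),'yaw',np.arctan2(n[1],n[0]).round(3),'tilt',np.arcsin(n[2]).round(3),len(w),m.round(3))
# rim of case: points near z=0.1 from top case mask -> min-area rect
w=np.load('top_case.npy'); r=w[(abs(w[:,2]-.1)<.006)]
(cx,cy),sz,a=cv2.minAreaRect((r[:,:2]*1000).astype(np.float32)); print('rim',cx,cy,sz,a)
yaw=np.arctan2(n[1],n[0])
w=np.load('top_lid.npy'); c,s_=np.cos(yaw),np.sin(yaw)
for nm in ['top_case','scene_case','top_lid','scene_lid']:
    w=np.load(nm+'.npy'); u=w[:,0]*c+w[:,1]*s_; v=-w[:,0]*s_+w[:,1]*c
    b=abs(w[:,2]-.1)<.006; t=w[:,2]>.24
    print(nm,'rim u,v',np.percentile(u[b],[1,99]).round(3),np.percentile(v[b],[1,99]).round(3),'top u,v',np.percentile(u[t],[1,50,99]).round(3),np.percentile(v[t],[1,99]).round(3),w[:,2].max())
E
```

```text
R [[0.258, -0.0, 0.966], [-0.966, 0.0, 0.258], [-0.0, -1.0, -0.0]] 0.014 ['MotionError', 'finger_overhang', 'finish_job']
top n [ 0.971 -0.153 -0.182] yaw -0.157 tilt -0.183 4383 [0.65  0.033 0.188]
scene n [ 0.974 -0.146 -0.172] yaw -0.148 tilt -0.173 2413 [0.665 0.024 0.191]
rim 571.406005859375 45.854270935058594 (219.8260498046875, 133.44033813476562) 80.8913803100586
top_case rim u,v [0.492 0.624] [0.02  0.239] top u,v [0.647 0.652 0.662] [0.022 0.236] 0.26208913439906023
scene_case rim u,v [0.495 0.639] [0.02  0.237] top u,v [0.653 0.662 0.666] [0.02  0.236] 0.2609351765739032
top_lid rim u,v [0.621 0.625] [0.024 0.237] top u,v [0.647 0.652 0.663] [0.022 0.236] 0.26208913439906023
scene_lid rim u,v [0.636 0.639] [0.073 0.221] top u,v [0.653 0.663 0.666] [0.02  0.233] 0.2602212638415452
```

```bash
cat >> h.py <<'E'
YAW=-.155; C,S=np.cos(YAW),np.sin(YAW)
U=np.array([C,S,0]);V=np.array([-S,C,0]);Z=np.array([0,0,1.])
H=np.array([.637,.0355,.1])   # hinge; case coords below are relative to it: (u,v,z) with z above table
def world(a): return H+a[0]*U+a[1]*V+(a[2]-.1)*Z
def case(p): d=np.array(p)-H; return np.array([d@U,d@V,p[2]])
def att(t): # tool x=+u,y=down,z=v, tilted t rad (fingers forward)
    return R.from_matrix(np.c_[U,-Z,V])*R.from_rotvec([0,0,-t])
def show():
    s=readout.read_state(); r=R.from_rotvec(s['tcp_rot'])
    print('t',round(s['time'],2),'case',case(s['tool_pos']).round(4),'tilt err',(att(0).inv()*r).as_rotvec().round(3),'F',s['wrist_force'].round(1),'w',round(float(s['width']),2),'q',s['q'].round(2))
    return s['tool_pos'],r
def plan(wps,start=None):
    """wps: list of (u,v,z,tilt,nrows)"""
    p,r=show() if start is None else start
    for u,v,z,t,n in wps:
        p1=world((u,v,z)); dr=(r.inv()*att(t)).as_rotvec(); r0=r
        for i in range(n):
            d=r.inv().apply((p1-p)/n if False else (p1-p)/(n-i)); w=dr/n
            print('[%.3f,%.3f,%.3f,%.3f,%.3f,%.3f,0]'%(*d,*w),end=',')
            p=p+(p1-p)/(n-i); r=r*R.from_rotvec(w)
        print(' | mm/row',(np.linalg.norm(d)*1000).round(),'rad/row',np.linalg.norm(w).round(3))
E
python3 -c "
from h import *
plan([(-.02,-.15,.37,0,15),(.115,0,.36,0,5)])"
```

```text
t 1.0 case [-0.3513 -0.7509  0.2453] tilt err [0.    1.155 0.   ] F [ 0.3 -0.4 -0.1] w 1.0 q [-1.35  0.26  1.6  -0.    1.27 -0.04]
[-0.028,-0.008,0.036,-0.000,-0.077,-0.000,0],[-0.025,-0.008,0.038,-0.000,-0.077,-0.000,0],[-0.022,-0.008,0.040,-0.000,-0.077,-0.000,0],[-0.019,-0.008,0.042,-0.000,-0.077,-0.000,0],[-0.015,-0.008,0.043,-0.000,-0.077,-0.000,0],[-0.012,-0.008,0.044,-0.000,-0.077,-0.000,0],[-0.009,-0.008,0.045,-0.000,-0.077,-0.000,0],[-0.005,-0.008,0.045,-0.000,-0.077,-0.000,0],[-0.002,-0.008,0.046,-0.000,-0.077,-0.000,0],[0.002,-0.008,0.046,-0.000,-0.077,-0.000,0],[0.005,-0.008,0.045,-0.000,-0.077,-0.000,0],[0.009,-0.008,0.045,-0.000,-0.077,-0.000,0],[0.012,-0.008,0.044,-0.000,-0.077,-0.000,0],[0.016,-0.008,0.043,-0.000,-0.077,-0.000,0],[0.019,-0.008,0.042,-0.000,-0.077,-0.000,0], | mm/row 46.0 rad/row 0.077
[0.027,0.002,0.030,-0.000,0.000,0.000,0],[0.027,0.002,0.030,-0.000,0.000,0.000,0],[0.027,0.002,0.030,-0.000,0.000,0.000,0],[0.027,0.002,0.030,-0.000,0.000,0.000,0],[0.027,0.002,0.030,-0.000,0.000,0.000,0], | mm/row 40.0 rad/row 0.0
```

jog_arm(increments=[[-0.028, -0.02, 0.036, 0, -0.077, 0, 0], [-0.025, -0.02, 0.038, 0, -0.077, 0, 0], [-0.022, -0.02, 0.04, 0, -0.077, 0, 0], [-0.019, -0.02, 0.042, 0, -0.077, 0, 0], [-0.015, -0.02, 0.043, 0, -0.077, 0, 0], [-0.012, -0.02, 0.044, 0, -0.077, 0, 0], [-0.009, -0.01, 0.045, 0, -0.077, 0, 0], [-0.005, 0, 0.045, 0, -0.077, 0, 0], [-0.002, 0, 0.046, 0, -0.077, 0, 0], [0.002, 0, 0.046, 0, -0.077, 0, 0]])

```text
time: 2.25
tool_pos: [0.4557, -0.2785, 0.3811]
tcp_rot: [-1.532, 0.404, -0.413]
wrist_force: [1.3, -0.3, 0.4]
width: -0.002
```

```bash
python3 -c "
from h import *
plan([(.115,-.1,.38,0,7),(.115,0,.33,0,3)])"
```

```text
t 2.25 case [-0.1306 -0.3383  0.3811] tilt err [ 0.     0.366 -0.006] F [ 1.3 -0.3  0.4] w -0.0 q [-0.6  -0.06  1.72  0.    1.48 -0.07]
[0.021,0.000,0.044,-0.000,-0.052,0.001,0],[0.023,0.000,0.043,-0.000,-0.052,0.001,0],[0.025,0.000,0.042,-0.000,-0.052,0.001,0],[0.027,0.000,0.041,-0.000,-0.052,0.001,0],[0.029,0.000,0.039,-0.000,-0.052,0.001,0],[0.031,0.000,0.038,-0.000,-0.052,0.001,0],[0.033,0.000,0.036,-0.000,-0.052,0.001,0], | mm/row 49.0 rad/row 0.052
[0.000,0.017,0.033,-0.000,-0.000,-0.000,0],[-0.000,0.017,0.033,-0.000,-0.000,-0.000,0],[-0.000,0.017,0.033,-0.000,-0.000,-0.000,0], | mm/row 37.0 rad/row 0.0
```

jog_arm(increments=[[0.021, 0, 0.044, 0, -0.052, 0, 0], [0.023, 0, 0.043, 0, -0.052, 0, 0], [0.025, 0, 0.042, 0, -0.052, 0, 0], [0.027, 0, 0.041, 0, -0.052, 0, 0], [0.029, 0, 0.039, 0, -0.052, 0, 0], [0.031, 0, 0.038, 0, -0.052, 0, 0], [0.033, 0, 0.036, 0, -0.052, 0, 0], [0, 0.017, 0.033, 0, 0, 0, 0], [0, 0.017, 0.033, 0, 0, 0, 0], [0, 0.017, 0.033, 0, 0, 0, 0]])

```text
time: 3.5
tool_pos: [0.7597, 0.0301, 0.3319]
tcp_rot: [-1.572, 0.103, -0.122]
wrist_force: [-0.3, -0.1, -0.5]
width: -0.002
```

```bash
python3 -c "
from h import *
plan([(.115,0,.239,0,5),(.07,0,.239,0,3)])
print(bot.finger_overhang)
p=read_camera('scene'); cv2.imwrite('pics/b.png',p['img'][60:300,130:450])"
```

```text
t 3.5 case [0.1221 0.0137 0.3319] tilt err [-0.003 -0.012 -0.013] F [-0.3 -0.1 -0.5] w -0.0 q [ 0.01  0.39  1.29 -0.01  1.45  0.15]
[-0.002,0.019,-0.003,0.001,0.002,0.003,0],[-0.002,0.019,-0.003,0.001,0.002,0.003,0],[-0.002,0.019,-0.003,0.001,0.002,0.003,0],[-0.002,0.019,-0.003,0.001,0.002,0.003,0],[-0.001,0.019,-0.003,0.001,0.002,0.003,0], | mm/row 19.0 rad/row 0.004
[-0.015,-0.000,-0.000,0.000,0.000,0.000,0],[-0.015,-0.000,0.000,0.000,0.000,0.000,0],[-0.015,0.000,-0.000,0.000,0.000,0.000,0], | mm/row 15.0 rad/row 0.0
0.014
```

View pics/b.png

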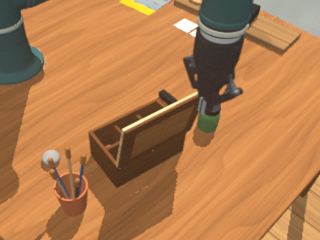

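jog_arm(increments=[[-0.002, 0.019, -0.003, 0, 0, 0.003, 0], [-0.002, 0.019, -0.003, 0, 0, 0.003, 0], [-0.002, 0.019, -0.003, 0, 0, 0.003, 0], [-0.002, 0.019, -0.003, 0, 0, 0.003, 0], [-0.001, 0.019, -0.003, 0, 0, 0.003, 0], [-0.015, 0, 0, 0, 0, 0, 0], [-0.015, 0, 0, 0, 0, 0, 0], [-0.01, 0, 0, 0, 0, 0, 0], [-0.006, 0, 0, 0, 0, 0, 0], [-0.006, 0, 0, 0, 0, 0, 0]])

```text
time: 4.8
tool_pos: [0.6948, 0.0232, 0.2243]
tcp_rot: [-1.569, 0.119, -0.108]
wrist_force: [1.9, 0.1, 3.4]
width: -0.004
```

```bash
cat >> h.py <<'E'
def lidq(name='scene',save=None):
    p=read_camera(name)
    if save: cv2.imwrite(save,p['img'])
    for t,d in [('hinge',spotter.spot_point(p,'lid_hinge')),('edge',spotter.spot_point(p,'lid_edge'))]:
        if d:
            w=pts(p,d[0]['location'])[0]; k=case(w); print(t,round(d[0]['p'],2),np.round(d[0]['location']),k.round(3), 'q~',np.arctan2(k[2]-.1,-k[0]).round(3))
    m=spotter.masks_of(p,'lid')
    if m:
        w=mpts(p,m[0]['mask'])
        for k in range(5):
            c=w.mean(0); n=np.linalg.svd(w-c,full_matrices=0)[2][2]; d=(w-c)@n; w=w[abs(d)<max(.003,1.4*d.std())]
        n*=np.sign(n@U) if abs(n@U)>.3 else np.sign(n[2]); print('plane q',np.arctan2(n@U,n[2]).round(3),'p',round(m[0]['p'],2),len(w),'v',(n@V).round(3))
E
python3 -c "
from h import *
show();lidq('scene','pics/c.png');lidq('top')"
```

```text
t 4.8 case [ 0.059  -0.0032  0.2243] tilt err [-0.002 -0.011  0.007] F [1.9 0.1 3.4] w -0.0 q [-0.    0.32  1.57 -0.    1.26  0.14]
hinge 0.58 [282. 207.] [ 0.015 -0.015  0.118] q~ 2.252
edge 0.89 [289. 164.] [ 0.028 -0.017  0.274] q~ 1.729
plane q 1.661 p 0.88 1964 v 0.007
plane q 1.658 p 0.9 341 v -0.013
```

View pics/c.png

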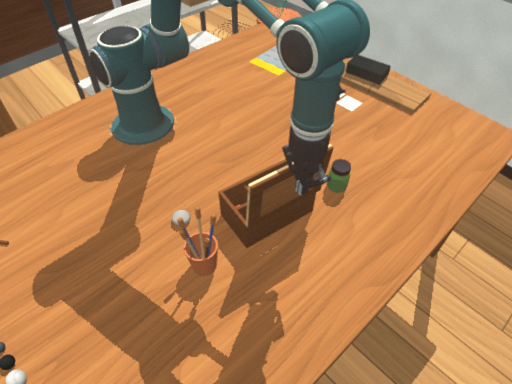

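jog_arm(increments=[[-0.003, -0.004, 0, 0, 0, 0, 0], [-0.006, -0.004, 0, 0, 0, 0, 0], [-0.006, -0.004, 0, 0, 0, 0, 0], [-0.006, 0, 0, 0, 0, 0, 0], [-0.006, 0, 0, 0, 0, 0, 0], [-0.006, 0, 0, 0, 0, 0, 0], [-0.005, 0, 0, 0, 0, 0, 0]])

```text
time: 6.08
tool_pos: [0.6551, 0.0294, 0.237]
tcp_rot: [-1.569, 0.119, -0.107]
wrist_force: [2.0, -0.5, 1.1]
width: -0.0
```

```bash
python3 -c "
from h import *
show();lidq('scene')"
```

```text
t 6.08 case [ 0.0189 -0.0033  0.237 ] tilt err [-0.002 -0.011  0.007] F [ 2.  -0.5  1.1] w -0.0 q [ 0.01  0.24  1.65 -0.    1.26  0.15]
hinge 0.56 [285. 209.] [0.001 0.008 0.078] q~ -1.626
edge 0.57 [283. 156.] [ 0.005 -0.015  0.278] q~ 1.597
plane q 1.515 p 0.66 3114 v 0.007
```

jog_arm(increments=[[-0.005, 0, 0, 0, 0, 0, 0], [-0.005, 0, 0, 0, 0, 0, 0], [-0.005, 0, 0, 0, 0, 0, 0]])

```text
time: 6.65
tool_pos: [0.6399, 0.0316, 0.236]
tcp_rot: [-1.569, 0.12, -0.106]
wrist_force: [1.3, 0.2, 0.2]
width: -0.003
```

```bash
python3 -c "
from h import *
p=np.array
show();lidq('scene')
plan([(.008,0,.25,0,1),(.01,0,.31,0,2),(-.06,0,.335,0,2),(-.27,-.0,.33,-.0,4)])"
```

```text
t 6.65 case [ 0.0034 -0.0034  0.236 ] tilt err [-0.002 -0.011  0.009] F [1.3 0.2 0.2] w -0.0 q [ 0.01  0.21  1.69 -0.    1.25  0.16]
hinge 0.58 [284. 207.] [ 0.012 -0.004  0.107] q~ 2.604
edge 0.68 [279. 156.] [-0.008 -0.015  0.27 ] q~ 1.524
plane q 1.4 p 0.94 3626 v 0.007
t 6.85 case [ 0.0032 -0.0035  0.236 ] tilt err [-0.002 -0.011  0.01 ] F [0.7 0.7 0.1] w -0.0 q [ 0.01  0.21  1.69 -0.    1.25  0.15]
[0.005,-0.014,0.003,0.002,0.011,-0.010,0], | mm/row 15.0 rad/row 0.015
[0.001,-0.030,-0.000,0.000,-0.000,-0.000,0],[0.001,-0.030,-0.000,0.000,-0.000,-0.000,0], | mm/row 30.0 rad/row 0.0
[-0.035,-0.013,0.000,0.000,-0.000,-0.000,0],[-0.035,-0.013,0.000,0.000,-0.000,-0.000,0], | mm/row 37.0 rad/row 0.0
[-0.053,0.001,-0.000,0.000,-0.000,-0.000,0],[-0.053,0.001,-0.000,0.000,-0.000,-0.000,0],[-0.053,0.001,-0.000,0.000,-0.000,-0.000,0],[-0.052,0.001,-0.000,0.000,-0.000,-0.000,0], | mm/row 53.0 rad/row 0.0
```

```bash
python3 -c "
from h import *
s=show();print(readout.read_state()['q'],s[0])
p=read_camera('scene')
i=p['img']; cv2.imwrite('pics/d.png',i[:220,150:450])
for uv in [(280,45),(275,40),(270,35),(285,40),(290,50),(298,48)]: print(uv,pts(p,uv).round(3))
"
```

```text
t 6.85 case [ 0.0032 -0.0035  0.236 ] tilt err [-0.002 -0.011  0.01 ] F [0.7 0.7 0.1] w -0.0 q [ 0.01  0.21  1.69 -0.    1.25  0.15]
[ 1.05183218e-02  2.11222492e-01  1.68576732e+00 -3.66771453e-04
  1.25450218e+00  1.54902645e-01] [0.6396392  0.03151323 0.23597829]
(280, 45) [[ 0.662 -0.031  0.554]]
(275, 40) [[ 0.655 -0.035  0.56 ]]
(270, 35) [[ 0.644 -0.035  0.564]]
(285, 40) [[ 0.671 -0.03   0.564]]
(290, 50) [[ 0.678 -0.026  0.55 ]]
(298, 48) [[ 0.683 -0.015  0.551]]
```

View pics/d.png

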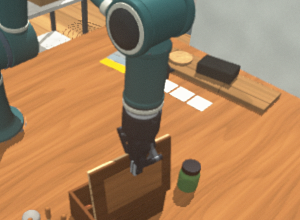

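```bash
cat > k.py <<'E'
from h import *
from scipy.optimize import least_squares
def fk(q,P):
    a,b,e,hb,L=P
    r=R.from_euler('z',q[0])*R.from_euler('y',q[1]); p=np.array([0,0,hb])+r.apply([0,0,a])
    r=r*R.from_euler('y',q[2]); p=p+r.apply([e,0,b])
    r=r*R.from_euler('z',q[3])*R.from_euler('y',q[4])*R.from_euler('z',q[5]); p=p+r.apply([0,0,L])
    return p,r*R.from_matrix(np.array([[1,0,0],[0,0,-1],[0,1,0.]]).T)
D=[([-1.34690037,.263914823,1.60400811,0,1.273713,-.0368863],[.1740343,-.65216429,.24526534]),
([.0105183,.211222,1.6857673,-.000367,1.254502,.154903],[.6396392,.03151323,.23597829]),
([-.6,-.06,1.72,0,1.48,-.07],[.4557,-.2785,.3811]),([.01,.39,1.29,-.01,1.45,.15],[.7597,.0301,.3319]),([0,.24,1.65,0,1.26,.15],[.6551,.0294,.237]),([0,.32,1.57,0,1.26,.14],[.6948,.0232,.2243])]
W=[1,1,.1,.1,.1,.1]
def cost(P4):
    P=[*P4[:2],0,P4[2],.34]
    return np.concatenate([w*(fk(q,P)[0]-p) for (q,p),w in zip(D,W)])
s=least_squares(cost,[.5,.5,.25]); P=[*s.x[:2],0,s.x[2],.34]
LO=np.array([-2.63,-.94,.31,-1.31,0,-2.55]);HI=np.array([2.63,2.18,2.57,4.45,2.66,2.55])
def ik(p,r,q0):
    f=lambda q:np.r_[(fk(q,P)[0]-p)*5,(fk(q,P)[1].inv()*r).as_rotvec(),1e-4*(q-q0)]
    o=least_squares(f,np.clip(q0,LO+1e-3,HI-1e-3),bounds=(LO,HI)); return o.x,np.linalg.norm(o.fun[:6])
if __name__=='__main__':
    print(P,np.abs(s.fun).max())
    for q,_ in D[:1]: print(fk(q,P)[1].as_matrix().round(2).tolist())
    q0=np.array(D[1][0])
    for ax in ['x','mix']:
      for dl in [.2,.35,.5,.7]:
        rr=att(0)*R.from_rotvec([np.pi/2-dl,0,0])
        if ax=='mix': rr=rr*R.from_rotvec([0,-np.pi/2,0])
        q=q0; out=[]
        for t in [(.003,0,.24,0),(0,0,.32,0),(-.1,-.05,.32,.3),(-.18,-.08,.26,.7),(-.16,-.085,.18,1),(-.165,-.085,.09,1)]:
            r=att(0)*R.from_rotvec((att(0).inv()*rr).as_rotvec()*t[3]); q,e=ik(world(t[:3]),r,q); out.append((q.round(2).tolist(),round(e,4)))
        print(ax,dl,out[-3:])
E
python3 k.py
```

```text
[np.float64(0.5096227870924226), np.float64(0.5663621480262451), 0, np.float64(0.2591586997191409), 0.34] 0.02490046969250504
[[-0.26, 0.0, 0.97], [0.97, -0.0, 0.26], [0.0, 1.0, 0.0]]
x 0.2 [([-0.39, 0.94, 2.42, 2.21, 2.66, 2.55], np.float64(1.3428)), ([-0.8, 1.44, 2.57, 1.54, 2.66, 2.55], np.float64(1.6596)), ([-2.35, 2.18, 2.57, 1.25, 1.45, 2.55], np.float64(1.2348))]
x 0.35 [([-0.37, 0.93, 2.4, 2.24, 2.66, 2.55], np.float64(1.2529)), ([-0.58, 1.23, 2.42, 1.87, 2.66, 2.55], np.float64(1.5649)), ([-0.66, 1.47, 2.34, 1.73, 2.66, 2.55], np.float64(1.5555))]
x 0.5 [([-0.35, 0.93, 2.39, 2.26, 2.66, 2.55], np.float64(1.1642)), ([-0.48, 1.17, 2.34, 2.02, 2.66, 2.55], np.float64(1.446)), ([-0.55, 1.4, 2.25, 1.86, 2.66, 2.55], np.float64(1.45))]
x 0.7 [([-0.34, 0.92, 2.37, 2.27, 2.66, 2.55], np.float64(1.049)), ([-0.42, 1.14, 2.29, 2.11, 2.66, 2.55], np.float64(1.2831)), ([-0.5, 1.39, 2.14, 1.78, 2.66, 2.33], np.float64(1.3016))]
mix 0.2 [([0.41, 0.85, 1.86, -1.01, 2.42, -0.72], np.float64(0.0)), ([0.53, 0.77, 1.92, -1.01, 2.04, -0.38], np.float64(0.0)), ([0.54, 0.94, 1.87, -0.96, 1.97, -0.28], np.float64(0.0))]
mix 0.35 [([0.39, 0.9, 1.88, -1.05, 2.47, -0.68], np.float64(0.0)), ([0.52, 0.86, 1.91, -1.05, 2.13, -0.34], np.float64(0.0)), ([0.52, 1.03, 1.84, -1.0, 2.08, -0.24], np.float64(0.0))]
mix 0.5 [([0.36, 0.94, 1.9, -1.09, 2.54, -0.65], np.float64(0.0)), ([0.49, 0.94, 1.9, -1.1, 2.23, -0.3], np.float64(0.0)), ([0.49, 1.12, 1.81, -1.03, 2.19, -0.2], np.float64(0.0))]
mix 0.7 [([0.31, 0.99, 1.92, -1.15, 2.63, -0.61], np.float64(0.0)), ([0.43, 1.04, 1.89, -1.15, 2.37, -0.25], np.float64(0.0)), ([0.44, 1.22, 1.79, -1.08, 2.34, -0.15], np.float64(0.0))]
```

```bash
sed -i 's/R.from_matrix(np.array(.*$/R.from_matrix(np.array([[-1,0,0],[0,0,1],[0,1,0.]]))/' k.py; sed -i "s/'mix'/'xup'/g" k.py; python3 k.py
```

```text
[np.float64(0.5096227870924226), np.float64(0.5663621480262451), 0, np.float64(0.2591586997191409), 0.34] 0.02490046969250504
[[0.26, -0.0, 0.97], [-0.97, 0.0, 0.26], [-0.0, -1.0, 0.0]]
x 0.2 [([-0.62, 0.05, 2.11, 0.82, 1.56, -0.73], np.float64(0.0)), ([-0.71, 0.46, 2.09, 1.0, 1.7, -1.07], np.float64(0.0)), ([-0.71, 0.63, 2.07, 0.99, 1.61, -1.2], np.float64(0.0))]
x 0.35 [([-0.58, -0.0, 2.1, 0.76, 1.51, -0.67], np.float64(0.0)), ([-0.68, 0.36, 2.1, 0.95, 1.6, -0.99], np.float64(0.0)), ([-0.69, 0.52, 2.1, 0.95, 1.51, -1.13], np.float64(0.0))]
x 0.5 [([-0.54, -0.05, 2.1, 0.69, 1.46, -0.59], np.float64(0.0)), ([-0.65, 0.27, 2.11, 0.88, 1.51, -0.91], np.float64(0.0)), ([-0.65, 0.42, 2.13, 0.9, 1.4, -1.05], np.float64(0.0))]
x 0.7 [([-0.46, -0.1, 2.09, 0.59, 1.4, -0.48], np.float64(0.0)), ([-0.58, 0.15, 2.12, 0.78, 1.4, -0.79], np.float64(0.0)), ([-0.59, 0.29, 2.16, 0.81, 1.27, -0.92], np.float64(0.0))]
xup 0.2 [([-0.71, -0.07, 2.26, 0.97, 1.44, -1.94], np.float64(0.0)), ([-0.7, 0.44, 2.08, 0.99, 1.69, -2.55], np.float64(0.0746)), ([-0.68, 0.58, 2.05, 0.94, 1.59, -2.55], np.float64(0.1885))]
xup 0.35 [([-0.65, -0.12, 2.24, 0.89, 1.4, -1.86], np.float64(0.0)), ([-0.68, 0.36, 2.1, 0.94, 1.6, -2.55], np.float64(0.0125)), ([-0.66, 0.49, 2.09, 0.91, 1.49, -2.55], np.float64(0.1256))]
xup 0.5 [([-0.6, -0.16, 2.21, 0.8, 1.35, -1.77], np.float64(0.0)), ([-0.65, 0.27, 2.11, 0.88, 1.51, -2.48], np.float64(0.0)), ([-0.64, 0.41, 2.12, 0.88, 1.4, -2.55], np.float64(0.058))]
xup 0.7 [([-0.51, -0.2, 2.18, 0.67, 1.3, -1.64], np.float64(0.0)), ([-0.58, 0.15, 2.12, 0.78, 1.4, -2.36], np.float64(0.0)), ([-0.59, 0.29, 2.16, 0.81, 1.27, -2.5], np.float64(0.0))]
```

```bash
cat > p.py <<'E'
from k import *
DL=.3
def rot(f): 
    # swing about tool x first part, roll about y
    return att(0)*R.from_rotvec([f[0]*(np.pi/2-DL),0,0])*R.from_rotvec([0,f[1]*np.pi/2,0])
def go(wps,st=None,q=None):
    s=readout.read_state(); p,r,q=s['tool_pos'],R.from_rotvec(s['tcp_rot']),s['q']
    for u,v,z,fx,fy,n in wps:
        p1=world((u,v,z)); w=(r.inv()*rot((fx,fy))).as_rotvec()/n
        for i in range(n):
            st=(p1-p)/(n-i); d=r.inv().apply(st); p=p+st; r=r*R.from_rotvec(w)
            qn,e=ik(p,r,q); dq=np.abs(qn-q).max(); q=qn
            print('[%.3f,%.3f,%.3f,%.3f,%.3f,%.3f,0],'%(*d,*w),case(p).round(3),'y',(r.as_matrix()[:,1]@np.c_[U,V,Z]).round(2),'|w|%.2f dq%.2f e%.3f'%(np.linalg.norm(w),dq,e))
    print(q.round(2))
if __name__=='__main__':
    go([(.008,0,.255,0,0,1),(.012,-.01,.315,0,0,2),(-.10,-.05,.34,.2,.2,3),(-.22,-.12,.30,.5,.5,4),(-.22,-.15,.2,1,1,6),(-.125,-.10,.172,1,1,3)])
E
python3 p.py
```

```text
[0.004,-0.019,0.003,0.002,0.011,-0.009,0], [0.008 0.    0.255] y [-0.  0. -1.] |w|0.01 dq0.05 e0.000
[0.002,-0.030,-0.005,-0.000,-0.000,-0.000,0], [ 0.01  -0.005  0.285] y [-0.  0. -1.] |w|0.00 dq0.05 e0.000
[0.002,-0.030,-0.005,-0.000,-0.000,-0.000,0], [ 0.012 -0.01   0.315] y [-0.  0. -1.] |w|0.00 dq0.05 e0.000
[-0.037,-0.008,-0.013,0.084,0.104,0.013,0], [-0.025 -0.023  0.323] y [-0.01  0.08 -1.  ] |w|0.13 dq0.09 e0.000
[-0.036,-0.009,-0.016,0.084,0.104,0.013,0], [-0.063 -0.037  0.332] y [-0.01  0.17 -0.99] |w|0.13 dq0.09 e0.000
[-0.034,-0.010,-0.019,0.084,0.104,0.013,0], [-0.1  -0.05  0.34] y [-0.    0.25 -0.97] |w|0.13 dq0.09 e0.000
[-0.023,0.005,-0.028,0.082,0.116,0.050,0], [-0.13  -0.068  0.33 ] y [-0.02  0.34 -0.94] |w|0.15 dq0.10 e0.000
[-0.019,0.004,-0.031,0.082,0.116,0.050,0], [-0.16  -0.085  0.32 ] y [-0.02  0.43 -0.9 ] |w|0.15 dq0.10 e0.000
[-0.015,0.002,-0.033,0.082,0.116,0.050,0], [-0.19  -0.102  0.31 ] y [-0.02  0.51 -0.86] |w|0.15 dq0.11 e0.000
[-0.011,0.000,-0.034,0.082,0.116,0.050,0], [-0.22 -0.12  0.3 ] y [-0.    0.59 -0.8 ] |w|0.15 dq0.12 e0.000
[0.010,0.010,-0.01
[... 294 characters left out ...]
 dq0.09 e0.000
[0.015,0.006,-0.006,0.042,0.126,0.100,0], [-0.22  -0.14   0.233] y [-0.06  0.87 -0.49] |w|0.17 dq0.09 e0.000
[0.016,0.004,-0.004,0.042,0.126,0.100,0], [-0.22  -0.145  0.217] y [-0.04  0.92 -0.39] |w|0.17 dq0.09 e0.000
[0.017,0.002,-0.002,0.042,0.126,0.100,0], [-0.22 -0.15  0.2 ] y [-0.    0.96 -0.3 ] |w|0.17 dq0.09 e0.000
[0.004,0.019,0.032,0.000,0.000,0.000,0], [-0.188 -0.133  0.191] y [-0.    0.96 -0.3 ] |w|0.00 dq0.06 e0.000
[0.004,0.019,0.032,0.000,0.000,0.000,0], [-0.157 -0.117  0.181] y [-0.    0.96 -0.3 ] |w|0.00 dq0.06 e0.000
[0.004,0.019,0.032,0.000,0.000,0.000,0], [-0.125 -0.1    0.172] y [ 0.    0.96 -0.3 ] |w|0.00 dq0.05 e0.000
[-0.68  0.46  2.01  0.97  1.64  0.57]
```

jog_arm(increments=[[0.008, -0.01, 0.003, 0, 0.01, -0.009, 0], [0.006, -0.032, -0.005, 0, 0, 0, 0], [0.002, -0.035, -0.005, 0, 0, 0, 0], [-0.03, -0.015, -0.013, 0.084, 0.104, 0.013, 0], [-0.036, -0.009, -0.016, 0.084, 0.104, 0.013, 0], [-0.034, -0.01, -0.019, 0.084, 0.104, 0.013, 0], [-0.023, 0.005, -0.028, 0.082, 0.116, 0.05, 0], [-0.019, 0.004, -0.031, 0.082, 0.116, 0.05, 0]])

```text
time: 7.9
tool_pos: [0.4831, -0.0241, 0.3348]
tcp_rot: [-1.054, 0.585, -0.439]
wrist_force: [-0.1, 0.1, -0.7]
width: 0.002
```

```bash
python3 -c "
from p import *
show();lidq('scene','pics/e.png')
go([(-.22,-.12,.30,.5,.5,2),(-.22,-.15,.2,1,1,6),(-.125,-.10,.172,1,1,3)])"
```

```text
t 7.9 case [-0.1428 -0.0826  0.3348] tilt err [0.438 0.544 0.133] F [-0.1  0.1 -0.7] w 0.0 q [-0.4  -0.12  1.91  0.44  1.48  0.24]
hinge 0.56 [283. 205.] [ 0.011 -0.008  0.116] q~ 2.181
edge 0.74 [273. 152.] [-0.036 -0.012  0.257] q~ 1.343
plane q 1.327 p 0.75 4441 v 0.008
[-0.020,0.008,-0.041,0.076,0.115,0.054,0], [-0.181 -0.101  0.317] y [-0.01  0.52 -0.86] |w|0.15 dq0.09 e0.000
[-0.015,0.005,-0.043,0.076,0.115,0.054,0], [-0.22 -0.12  0.3 ] y [ 0.    0.59 -0.8 ] |w|0.15 dq0.12 e0.000
[0.010,0.010,-0.010,0.042,0.126,0.100,0], [-0.22  -0.125  0.283] y [-0.04  0.67 -0.74] |w|0.17 dq0.08 e0.000
[0.012,0.009,-0.009,0.042,0.126,0.100,0], [-0.22  -0.13   0.267] y [-0.06  0.75 -0.66] |w|0.17 dq0.09 e0.000
[0.014,0.007,-0.008,0.042,0.126,0.100,0], [-0.22  -0.135  0.25 ] y [-0.06  0.81 -0.58] |w|0.17 dq0.09 e0.000
[0.015,0.006,-0.006,0.042,0.126,0.100,0], [-0.22  -0.14   0.233] y [-0.06  0.87 -0.49] |w|0.17 dq0.09 e0.000
[0.016,0.004,-0.004,0.042,0.126,0.100,0], [-0.22  -0.145  0.217] y [-0.04  0.92 -0.39] |w|0.17 dq0.09 e0.000
[0.017,0.002,-0.002,0.042,0.126,0.100,0], [-0.22 -0.15  0.2 ] y [ 0.    0.96 -0.3 ] |w|0.17 dq0.09 e0.000
[0.004,0.019,0.032,-0.000,0.000,-0.000,0], [-0.188 -0.133  0.191] y [ 0.    0.96 -0.3 ] |w|0.00 dq0.06 e0.000
[0.004,0.019,0.032,-0.000,0.000,-0.000,0], [-0.157 -0.117  0.181] y [ 0.    0.96 -0.3 ] |w|0.00 dq0.06 e0.000
[0.004,0.019,0.032,-0.000,0.000,-0.000,0], [-0.125 -0.1    0.172] y [ 0.    0.96 -0.3 ] |w|0.00 dq0.05 e0.000
[-0.68  0.46  2.01  0.97  1.64  0.57]
```

View pics/e.png

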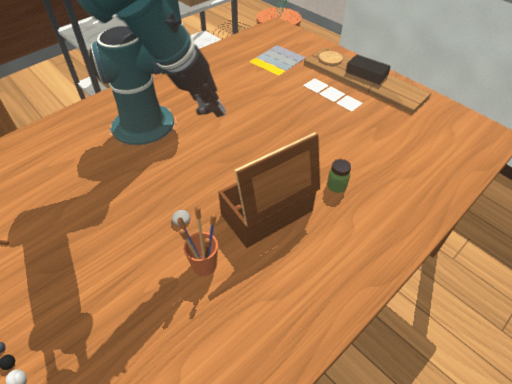

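jog_arm(increments=[[-0.02, 0.008, -0.041, 0.076, 0.115, 0.054, 0], [-0.015, 0.005, -0.043, 0.076, 0.115, 0.054, 0], [0.01, 0.01, -0.01, 0.042, 0.126, 0.1, 0], [0.012, 0.009, -0.009, 0.042, 0.126, 0.1, 0], [0.014, 0.007, -0.008, 0.042, 0.126, 0.1, 0], [0.015, 0.006, -0.006, 0.042, 0.126, 0.1, 0], [0.016, 0.004, -0.004, 0.042, 0.126, 0.1, 0], [0.017, 0.002, -0.002, 0.042, 0.126, 0.1, 0]])

```text
time: 9.1
tool_pos: [0.4121, -0.0826, 0.2069]
tcp_rot: [-0.115, 1.564, -0.359]
wrist_force: [-0.3, -0.8, -0.6]
width: -0.003
```

```bash
python3 -c "
from p import *
show();lidq('scene','pics/f.png')
go([(-.125,-.10,.170,1,1,5)])"
```

```text
t 9.1 case [-0.204  -0.1514  0.2069] tilt err [0.992 1.327 0.975] F [-0.3 -0.8 -0.6] w -0.0 q [-0.88  0.33  2.1   0.82  1.76  0.51]
hinge 0.8 [283. 208.] [-0.003  0.005  0.084] q~ -1.376
edge 0.66 [270. 151.] [-0.046 -0.012  0.254] q~ 1.281
plane q 1.204 p 0.56 4762 v 0.008
[0.004,0.012,0.016,-0.000,0.003,0.000,0], [-0.189 -0.141  0.2  ] y [ 0.    0.95 -0.3 ] |w|0.00 dq0.07 e0.000
[0.004,0.012,0.016,-0.000,0.003,0.000,0], [-0.173 -0.13   0.192] y [ 0.    0.96 -0.3 ] |w|0.00 dq0.03 e0.000
[0.004,0.012,0.016,-0.000,0.003,0.000,0], [-0.157 -0.12   0.185] y [ 0.    0.96 -0.3 ] |w|0.00 dq0.03 e0.000
[0.004,0.012,0.016,-0.000,0.003,0.000,0], [-0.141 -0.11   0.177] y [ 0.    0.96 -0.3 ] |w|0.00 dq0.03 e0.000
[0.004,0.012,0.016,-0.000,0.003,0.000,0], [-0.125 -0.1    0.17 ] y [ 0.    0.96 -0.3 ] |w|0.00 dq0.03 e0.000
[-0.68  0.46  2.01  0.97  1.64  0.57]
```

View pics/f.png

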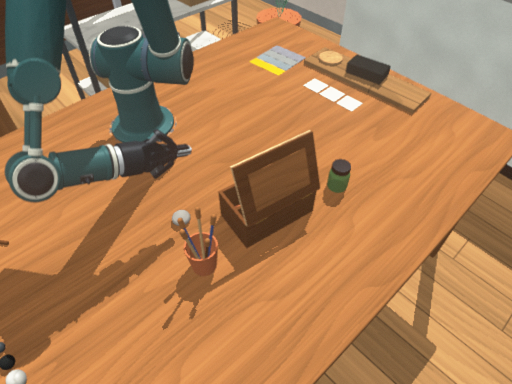

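jog_arm(increments=[[0.004, 0.012, 0.016, 0, 0.003, 0, 0], [0.004, 0.013, 0.016, 0, 0.003, 0, 0], [0.004, 0.013, 0.016, 0, 0.003, 0, 0], [0.004, 0.013, 0.016, 0, 0.003, 0, 0], [0.004, 0.013, 0.016, 0, 0.003, 0, 0], [0, 0, 0, 0, 0, 0, 0]])

```text
time: 10.05
tool_pos: [0.5084, -0.0356, 0.1719]
tcp_rot: [-0.127, 1.562, -0.363]
wrist_force: [-0.4, -0.8, -0.8]
width: -0.004
```

```bash
python3 -c "
from p import *
show();lidq('scene','pics/g.png')
go([(-.125,-.095,.170,1,1,2)])"
```

```text
t 10.05 case [-0.1161 -0.0901  0.1719] tilt err [0.982 1.327 0.968] F [-0.4 -0.8 -0.8] w -0.0 q [-0.69  0.44  2.01  0.96  1.64  0.56]
hinge 0.93 [284. 206.] [ 0.008 -0.004  0.109] q~ 2.302
edge 0.69 [264. 148.] [-0.068 -0.012  0.247] q~ 1.139
plane q 1.033 p 0.69 5048 v 0.007
[0.002,-0.001,-0.004,-0.001,0.008,0.006,0], [-0.121 -0.093  0.171] y [ 0.    0.95 -0.3 ] |w|0.01 dq0.03 e0.000
[0.002,-0.001,-0.004,-0.001,0.008,0.006,0], [-0.125 -0.095  0.17 ] y [-0.    0.96 -0.3 ] |w|0.01 dq0.01 e0.000
[-0.68  0.46  2.02  0.98  1.63  0.57]
```

View pics/g.png

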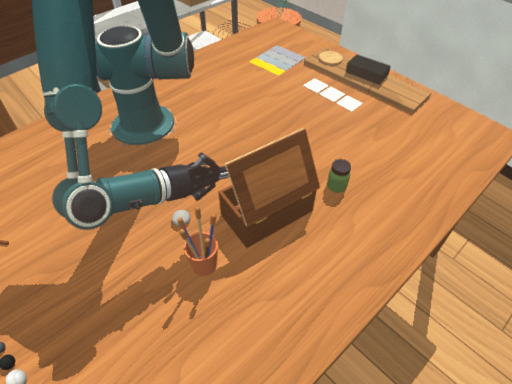

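jog_arm(increments=[[0.002, 0.003, -0.003, 0, 0.006, 0.004, 0], [0.001, 0.003, -0.003, 0, 0.004, 0.002, 0], [0, 0, 0, 0, 0, 0, 0], [0, 0, 0, 0, 0, 0, 0], [0, 0, 0, 0, 0, 0, 0], [0, 0, 0, 0, 0, 0, 0]])

```text
time: 11.0
tool_pos: [0.5012, -0.0321, 0.1679]
tcp_rot: [-0.117, 1.573, -0.364]
wrist_force: [-1.2, 0.4, -0.4]
width: 0.0
```

```bash
python3 -c "
from p import *
show();lidq('scene')"
```

```text
t 11.0 case [-0.1237 -0.0878  0.1679] tilt err [0.986 1.337 0.976] F [-1.2  0.4 -0.4] w 0.0 q [-0.7   0.44  2.03  0.96  1.64  0.55]
hinge 0.56 [284. 207.] [-0.001  0.006  0.088] q~ -1.467
edge 0.72 [256. 148.] [-0.104 -0.011  0.218] q~ 0.848
plane q 0.763 p 0.57 5093 v 0.006
```

jog_arm(increments=[[0, 0, 0, 0, 0, 0, 0], [0, 0, 0, 0, 0, 0, 0], [0, 0, 0, 0, 0, 0, 0]])

```text
time: 11.58
tool_pos: [0.5007, -0.032, 0.1674]
tcp_rot: [-0.118, 1.574, -0.363]
wrist_force: [-0.8, -0.5, 0.4]
width: 0.001
```

```bash
python3 -c "
from p import *
show();lidq('scene','pics/i.png');show()"
```

```text
t 11.57 case [-0.1242 -0.0877  0.1674] tilt err [0.984 1.337 0.977] F [-0.8 -0.5  0.4] w 0.0 q [-0.7   0.44  2.03  0.96  1.64  0.55]
hinge 0.77 [281. 209.] [ 0.001 -0.005  0.091] q~ -1.711
edge 0.92 [255. 152.] [-0.099 -0.017  0.211] q~ 0.842
plane q 0.756 p 0.65 5028 v 0.006
t 11.78 case [-0.1242 -0.0877  0.1674] tilt err [0.984 1.337 0.977] F [-0.9 -0.8 -1.1] w -0.0 q [-0.7   0.44  2.03  0.96  1.64  0.55]
```

View pics/i.png

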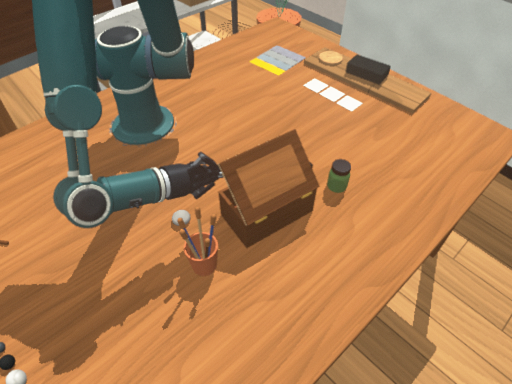

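jog_arm(increments=[[0.001, -0.004, 0, 0, 0, 0, 0], [0.001, -0.004, 0, 0, 0, 0, 0], [0.001, -0.004, 0, 0, 0, 0, 0], [0.001, -0.004, 0, 0, 0, 0, 0]])

```text
time: 12.28
tool_pos: [0.4983, -0.0491, 0.1687]
tcp_rot: [-0.117, 1.573, -0.363]
wrist_force: [-0.8, 0.5, -1.2]
width: 0.002
```

```bash
python3 -c "
from p import *
show();lidq('scene');p,r=show()[0:2]
print((r.as_matrix().T@np.c_[U,V,Z]).round(3))
p=read_camera('wrist');cv2.imwrite('pics/j.png',p['img'])"
```

```text
t 12.28 case [-0.1239 -0.105   0.1687] tilt err [0.985 1.337 0.977] F [-0.8  0.5 -1.2] w 0.0 q [-0.72  0.45  2.01  0.94  1.66  0.55]
hinge 0.68 [284. 207.] [0.001 0.004 0.09 ] q~ -1.677
edge 0.66 [253. 150.] [-0.117 -0.01   0.201] q~ 0.711
plane q 0.62 p 0.67 4937 v 0.004
t 12.47 case [-0.1238 -0.105   0.1687] tilt err [0.985 1.337 0.977] F [-1.1 -1.8 -1.2] w 0.0 q [-0.72  0.45  2.01  0.94  1.66  0.55]
[[ 0.004 -0.301 -0.954]
 [ 0.004  0.954 -0.301]
 [ 1.    -0.002  0.005]]
```

View pics/j.png

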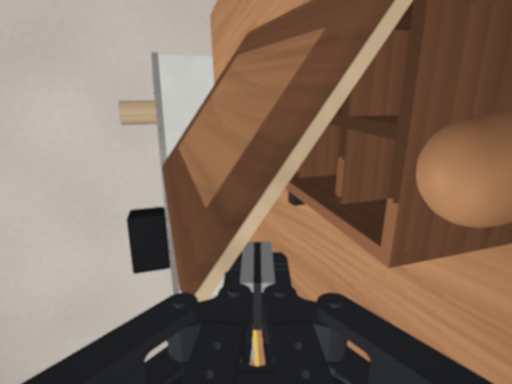

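jog_arm(increments=[[0.0033, 0.001, -0.0014, 0, 0, 0, 0], [0.0033, 0.001, -0.0014, 0, 0, 0, 0], [0.0033, 0.001, -0.0014, 0, 0, 0, 0], [0.0033, 0.001, -0.0014, 0, 0, 0, 0], [0.0033, 0.001, -0.0014, 0, 0, 0, 0], [0.0033, 0.001, -0.0014, 0, 0, 0, 0], [0.0033, 0.001, -0.0014, 0, 0, 0, 0], [0.0033, 0.001, -0.0014, 0, 0, 0, 0]])

```text
time: 13.52
tool_pos: [0.4866, -0.0469, 0.1393]
tcp_rot: [-0.117, 1.573, -0.362]
wrist_force: [-1.3, 0.8, 0.1]
width: 0.0
```

```bash
python3 -c "
from p import *
show();lidq('scene','pics/k.png');show()"
```

```text
t 13.53 case [-0.1359 -0.1047  0.1393] tilt err [0.985 1.337 0.978] F [-1.3  0.8  0.1] w 0.0 q [-0.74  0.49  2.04  0.93  1.62  0.5 ]
hinge 0.7 [285. 208.] [-0.002  0.01   0.08 ] q~ -1.46
edge 0.59 [248. 157.] [-0.131 -0.015  0.167] q~ 0.475
plane q 0.398 p 0.92 4697 v 0.003
t 13.72 case [-0.136  -0.1047  0.1393] tilt err [0.985 1.337 0.978] F [-2.3  0.3 -2.3] w -0.0 q [-0.74  0.49  2.04  0.93  1.62  0.5 ]
```

View pics/k.png

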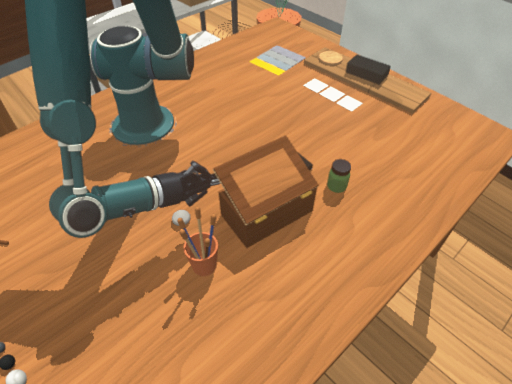

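jog_arm(increments=[[0.0033, 0.001, -0.0014, 0, 0, 0, 0], [0.0033, 0.001, -0.0014, 0, 0, 0, 0], [0.0033, 0.001, -0.0014, 0, 0, 0, 0], [0.0033, 0.001, -0.0014, 0, 0, 0, 0], [0.0033, 0.001, -0.0014, 0, 0, 0, 0], [0.0033, 0.001, -0.0014, 0, 0, 0, 0], [0.0033, 0.001, -0.0014, 0, 0, 0, 0], [0.0033, 0.001, -0.0014, 0, 0, 0, 0], [0.0033, 0.001, -0.0014, 0, 0, 0, 0], [0.0033, 0.001, -0.0014, 0, 0, 0, 0]])

```text
time: 14.98
tool_pos: [0.4736, -0.0459, 0.1028]
tcp_rot: [-0.116, 1.571, -0.366]
wrist_force: [0.6, 0.2, -1.8]
width: 0.001
```

```bash
python3 -c "
from p import *
show();lidq('scene','pics/l.png');show()"
```

```text
t 14.97 case [-0.1489 -0.1056  0.1028] tilt err [0.987 1.338 0.974] F [ 0.6  0.2 -1.8] w 0.0 q [-0.75  0.54  2.06  0.92  1.58  0.43]
hinge 0.7 [283. 205.] [0.001 0.001 0.1  ] q~ -2.834
edge 0.79 [247. 167.] [-0.137 -0.017  0.129] q~ 0.211
plane q 0.124 p 0.64 4142 v 0.001
t 15.18 case [-0.149  -0.1056  0.1028] tilt err [0.986 1.338 0.974] F [ 1.1  0.2 -2.2] w -0.0 q [-0.75  0.54  2.06  0.91  1.58  0.43]
```

jog_arm(increments=[[0.0024, 0.0007, -0.0013, 0, 0, 0, 0], [0.0024, 0.0007, -0.0013, 0, 0, 0, 0], [0.0024, 0.0007, -0.0013, 0, 0, 0, 0], [0.0024, 0.0007, -0.0013, 0, 0, 0, 0], [0.0024, 0.0007, -0.0013, 0, 0, 0, 0], [0.0024, 0.0007, -0.0013, 0, 0, 0, 0], [0.0024, 0.0007, -0.0013, 0, 0, 0, 0], [0.0024, 0.0007, -0.001, 0, 0, 0, 0], [0.0024, 0.0007, -0.001, 0, 0, 0, 0]])

```text
time: 16.3
tool_pos: [0.4621, -0.0444, 0.0798]
tcp_rot: [-0.116, 1.57, -0.364]
wrist_force: [0.2, 0.7, 1.3]
width: -0.001
```

```bash
python3 -c "
from p import *
show();lidq('scene','pics/m.png');lidq('top');show()"
```

```text
t 16.3 case [-0.1605 -0.106   0.0798] tilt err [0.988 1.336 0.975] F [0.2 0.7 1.3] w -0.0 q [-0.76  0.58  2.07  0.9   1.56  0.39]
hinge 0.72 [283. 206.] [-0.002  0.002  0.092] q~ -1.353
edge 0.61 [246. 172.] [-0.135 -0.02   0.113] q~ 0.093
plane q -0.058 p 0.18 110 v 0.511
hinge 0.6 [258. 149.] [-0.004 -0.007  0.115] q~ 1.306
edge 0.6 [240. 222.] [-0.149  0.006 -0.001] q~ -0.593
plane q 0.002 p 0.86 6910 v 0.001
t 16.7 case [-0.1602 -0.1061  0.0799] tilt err [0.988 1.336 0.974] F [ 0.3 -0.4 -0.3] w 0.0 q [-0.76  0.58  2.07  0.9   1.56  0.39]
```

View pics/m.png

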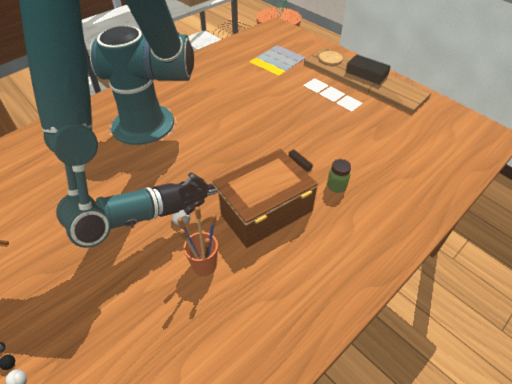

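jog_arm(increments=[[0.003, 0.001, -0.002, 0, 0, 0, 0], [0.003, 0.001, -0.006, 0, 0, 0, 0], [0, 0, -0.012, 0, 0, 0, 0], [0, 0, -0.015, 0, 0, 0, 0], [-0.002, 0, -0.015, 0, 0, 0, 0], [-0.015, -0.01, -0.015, 0, 0, 0, 0], [-0.025, -0.015, -0.01, 0, 0, 0, 0], [-0.03, -0.015, 0, 0, 0, 0, 0], [-0.03, -0.015, 0, 0, 0, 0, 0], [-0.02, -0.01, 0, 0, 0, 0, 0]])

```text
time: 17.95
tool_pos: [0.3729, -0.0543, 0.2114]
tcp_rot: [-0.111, 1.578, -0.36]
wrist_force: [-0.6, -0.1, -0.6]
width: 0.002
```

```bash
python3 -c "
from p import *
show();lidq('scene','pics/n.png');lidq('top')
for c in ['scene','top']:
    p=read_camera(c)
    for t in ['jar','pot','pebble','charcoal']:
        r=spotter.masks_of(p,t)
        if r:
            w=mpts(p,r[0]['mask']); print(c,t,round(r[0]['p'],2),np.median(w,axis=0).round(3), np.median(np.load(f'{c}_{t}.npy'),axis=0).round(3))
show()"
```

```text
t 17.95 case [-0.2471 -0.1295  0.2114] tilt err [0.988 1.339 0.984] F [-0.6 -0.1 -0.6] w 0.0 q [-0.9   0.26  2.19  0.8   1.76  0.5 ]
hinge 0.76 [283. 203.] [0.001 0.    0.108] q~ 1.691
edge 0.83 [247. 170.] [-0.139 -0.016  0.114] q~ 0.097
plane q -0.0 p 0.83 3818 v 0.001
hinge 0.73 [256. 150.] [-0.006 -0.004  0.114] q~ 1.141
edge 0.61 [242. 221.] [-0.162 -0.001  0.113] q~ 0.081
plane q 0.001 p 0.59 6952 v 0.0
scene jar 0.62 [0.649 0.25  0.062] [0.648 0.25  0.06 ]
scene pot 0.86 [ 0.595 -0.187  0.081] [ 0.594 -0.184  0.081]
scene pebble 0.52 [ 0.44  -0.144  0.023] [ 0.438 -0.143  0.023]
scene charcoal 0.84 [0.504 0.25  0.02 ] [0.488 0.251 0.021]
top jar 0.98 [0.628 0.262 0.083] [0.628 0.261 0.083]
top pot 0.63 [ 0.588 -0.186  0.077] [ 0.588 -0.186  0.079]
top pebble 0.61 [ 0.431 -0.141  0.023] [ 0.43  -0.14   0.023]
top charcoal 0.76 [0.496 0.256 0.022] [0.498 0.256 0.022]
t 18.85 case [-0.2462 -0.1294  0.2101] tilt err [0.988 1.339 0.985] F [ 0.1  0.1 -0.6] w 0.0 q [-0.9   0.26  2.19  0.8   1.76  0.5 ]
```

View pics/n.png

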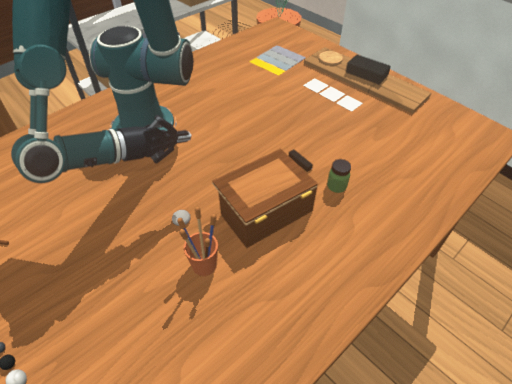

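The lid lies shut at around (265,185), the gripper is clear at about (165,145), and nothing else has moved.

```bash
python3 -c "
from workcell import bot
print(bot.finish_job())"
```

```text
the job is handed in; nothing more can be done
None
```

The lid is fully shut and the job is handed in, at about 19 s on the robot's clock.

**What I did:** With the fingers shut, I pushed the lid from behind to about 1.39 rad. I then backed off, and it fell by itself (1.33, 1.20, 1.03 rad). The fingers went over and around to the right front corner, and the lid came to rest on the outside of them at about 0.76 rad. I then lowered it at about 0.2 rad/s, slower near the end, well under the 0.4 rad/s clap limit.

**Last checks:**
- **Lid:** its angle measured 0.00 rad in both the scene and top cameras.
- **Robot:** it touches nothing; wrist force is at noise level, and the gripper is clear in the last picture.
- **Bystanders:** the jar, pot and pebble are within about 3 mm of where they started. The charcoal is within 2 mm in the top view. The scene view shows its median 16 mm off, probably because the lid hid part of it at first.

**Disagreements:**
- **First contact:** the lid stopped about 0.1 rad earlier than I had worked out, so it probably rested first on the thicker root of the finger. I drew back 17 mm while it rested there, so the fingertips carried it. It settled to about 0.62 rad within half a second before the lowering began.
- **Edge-point network:** it reads about 0.08 to 0.1 rad too high when the lid is shut, so I relied on the plane fit instead.

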